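Lay out the stacked lunch boxes on their mats

ROBOT

A 6-joint arm with a two-finger parallel gripper is mounted at the origin on a cart in front of the work surface, level with it; the furniture and walls round the work are solid. World frame = base frame: x ahead of the robot, y to its left, z up, the work surface at z = 0. Lengths are in m, angles in rad, forces in N, time in s.
With the tool pointing down it reaches from about 0.275 to 0.825 m from the base axis. Payload 4.9 kg.
Tool frame: the origin (TCP) lies at the very end of the fingers, on their centre line; the grasp point (between the pads) lies 19 mm behind it; z points along the fingers, y is the line along which they close (so a half turn about z gives the same grasp; the last joint's range is limited). The gripper opens to 85 mm and grips with 20 to 120 N. Pads are 22 mm wide; open, the fingers measure 114 mm over their backs; the gripper's body (76 mm by 85 mm) begins 54 mm behind the grasp point. The pads swing forward as they close: fully open they stand 13 mm farther back than shut.
Start: joints at [-1.36, 0.326, -0.193, 1.052, 0, 1.437], TCP at [0.186, -0.518, 0.231] pointing down, gripper open.
Joint ranges: [-2.65, 2.65], [-0.97, 1.79], [-1.3, 1.35], [-1.93, 2.1], [-1.47, 1.37], [-3.14, 3.14]. Speed limits (rad/s): [2.57, 2.57, 3.14, 3.14, 3.14, 3.14].

INTERFACE

Orientations are given as a unit quaternion [w, x, y, z].
In Python, from bench import r, vision gives the robot as it stands. The module is installed in compiled form; this text tells all that it offers.
- The arm moves only by the shell command python3 -m crank 'ROWS'. ROWS is JSON, a list of rows, each an object with "linear": the shift along the tool's x, y, z in mm, a list of three; "turn": the turn, a rotation vector about the tool's x, y, z in rad, a list of three; "grip": the opening, from 0 (shut) to 1 (fully open). In form: [{"linear": [dx, dy, dz], "turn": [wx, wy, wz], "grip": grip}, ...]. A call has 1 to 5 rows; each row shifts and turns the commanded pose from where the row before left it, along the tool's axes as they then stand; what a row does not reach is not made up. A row lasts 1/10 s, in which the tool goes at most 50 mm and 8.59 degrees, less where a joint would pass 70% of its speed; a pose out of reach is approached as far as the arm can. A call with a gripper value outside its range is refused whole. The fingers move at their own pace and stop on an object; the grip force is fixed at half the most. Time passes only in rows, so rows that do not move let the fingers close. It gives the time, the measured TCP pose, the force, the opening and the grip force at its end, in the units of the state.
- r.state(): the state, without advancing time (a new reading comes with each control period).
- vision.read_camera(name): name is "scene" or "top" or "wrist"; returns a dict with "color" (400x640x3 uint8, red, green, blue), "intrinsics" (3x3 intrinsics, pixels), "dist" ([k1, k2, p1, p2, k3] as OpenCV has them; the pictures are not rectified), "R" (3x3) and "t" (3): a world point X has camera coordinates R X + t. Camera axes: x right, y down, z forward; pixel columns grow to the right and rows downward; lengths in m; the calibration is good to about 2 mm. A picture is of the moment at which its call begins. There is no depth.
- r.job_done(): hands the job in; it is judged then, once.
The state is a dict: "clock": time; "qpos": joint angles; "joint_vel": joint speeds; "effort": joint torques, N m; "tcp_pos": TCP position; "tool_rot": TCP orientation; "ft_force": force on the tool from outside, world axes, zero at the start; "wrist_torque": the same for the moment, N m; "finger_gap": opening from 0.0 (shut) to 1.0 (fully open); "gripper_force": force on a finger pad.
Only numpy, scipy, OpenCV 4.12 (cv2) and the standard library are available. Lean on these libraries where they do the work, as an engineer would, in place of code of your own. Each camera call takes 0.05 s, during which the arm holds its last target. There are 200 camera calls.

TASK

The packed lunch boxes have come out of the fridge in one stack: take the stack apart and set each box in the middle of the place mat of its own lid colour, flat and with its long side along the mat's. Keep every box right way up throughout and leave the jam and honey jars where they stand.

Things in the scene. Friction and masses are not known exactly. Their poses are not given: they have to be found in the camera images.
- red_box: loose closed lunch box with white tub and red lid, 90 x 58 x 42 mm (x, y, z), about 140 g, straight flush sides, flat top; at the start on top of the stack, bridging the blue and the yellow box. Origin: centre of its underside; x along its long side, z up.
- blue_box: loose closed lunch box with white tub and blue lid, 75 x 58 x 42 mm (x, y, z), about 120 g, straight flush sides, flat top; at the start in the middle layer, at one end of the green box. Origin: centre of its underside; x along its long side, z up.
- yellow_box: loose closed lunch box with white tub and yellow lid, 75 x 58 x 42 mm (x, y, z), about 120 g, straight flush sides, flat top; at the start in the middle layer, at the other end of the green box. Origin: centre of its underside; x along its long side, z up.
- green_box: loose closed lunch box with white tub and green lid, 200 x 58 x 42 mm (x, y, z), about 300 g, straight flush sides, flat top; at the start the long one at the bottom of the stack; only its two lid ends and a gap show from above. Origin: centre of its underside; x along its long side, z up.
- red_mat: red silicone place mat, 215 x 84 x 3 mm (x, y, z), fixed on the worktop. Origin: centre of its underside (3 mm below its flat top); x along its long side, z up.
- blue_mat: blue silicone place mat, 215 x 84 x 3 mm (x, y, z), fixed on the worktop. Origin: centre of its underside (3 mm below its flat top); x along its long side, z up.
- yellow_mat: yellow silicone place mat, 215 x 84 x 3 mm (x, y, z), fixed on the worktop. Origin: centre of its underside (3 mm below its flat top); x along its long side, z up.
- green_mat: green silicone place mat, 215 x 84 x 3 mm (x, y, z), fixed on the worktop. Origin: centre of its underside (3 mm below its flat top); x along its long side, z up.
- jam_jar: loose bystander beyond the stack: closed glass jar of red jam with a white lid, 69 mm across, 99 mm high. Origin: centre of its underside.
- honey_jar: loose bystander beyond the stack: closed glass jar of honey with a green lid, 74 mm across, 84 mm high. Origin: centre of its underside.
Things that resemble listed ones, but are neither listed nor needed, are in the scene too. Leave any turquoise look-alike of the yellow_box alone.

How it is judged:
By the outcome, as a careful person would: the job done as asked, in the order asked, and still so for the second after the job is handed in, with the robot touching nothing.
It also fails if it takes over 112 s, if anything falls off the work surface, if the arm or the gripper's body presses on something with over 40 N, if the wrist force passes 120 N, or if a joint passes its speed limit or range.

## Working session

There is one attempt and no reset: what is moved stays moved. The work goes in short steps, Python scripts to look and compute and a shell command to move; the robot and the scene stay as the last step left them, time stands still between calls to the robot, and variables do not carry over. Pictures are saved under pics/ and viewed, at most 14 in all, crops included, and the job is handed in when it is done.

```bash
mkdir -p pics; python3 - <<'E'
from bench import r,vision
import cv2,numpy as np
for n in("scene","top"):
    d=vision.read_camera(n); cv2.imwrite(f"pics/{n}0.png",d["color"][:,:,::-1]); np.savez(f"pics/{n}0.npz",**d)
    print(n,d["intrinsics"].tolist(),d["dist"],(-d["R"].T@d["t"]).round(3),d["R"].round(3).tolist())
s=r.state();print({k:s[k] for k in("clock","tcp_pos","tool_rot","finger_gap")})
E
```

```text
scene [[465.24510949387246, 0.0, 326.61486512870056], [0.0, 465.24510949387246, 196.0341031649526], [0.0, 0.0, 1.0]] [-0.14113402  0.          0.          0.          0.        ] [-0.159  0.691  1.137] [[-0.69, -0.724, 0.008], [-0.524, 0.492, -0.695], [0.499, -0.484, -0.719]]
top [[410.7342661497653, 0.0, 329.24339084584807], [0.0, 410.7342661497653, 205.67155931512337], [0.0, 0.0, 1.0]] [-0.0231961  0.         0.         0.         0.       ] [ 4.420e-01 -1.000e-03  1.329e+00] [[0.004, -1.0, 0.007], [-0.997, -0.005, -0.076], [0.076, -0.006, -0.997]]
{'clock': 0.1, 'tcp_pos': array([ 0.18579165, -0.51712403,  0.23057835]), 'tool_rot': array([-7.74482793e-04,  9.85178700e-01,  1.71529382e-01, -3.45858568e-05]), 'finger_gap': 1.0019397713260074}
```

View pics/scene0.png

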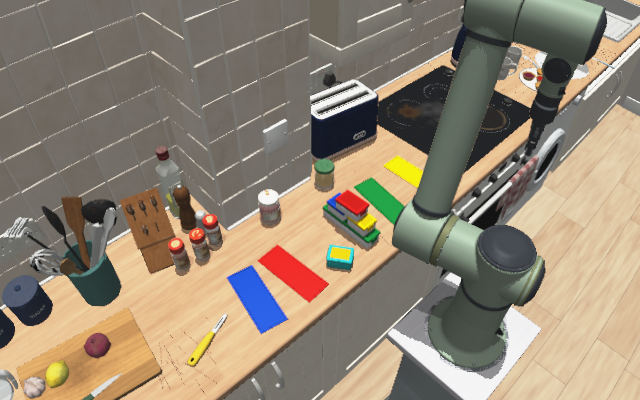

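View pics/top0.png

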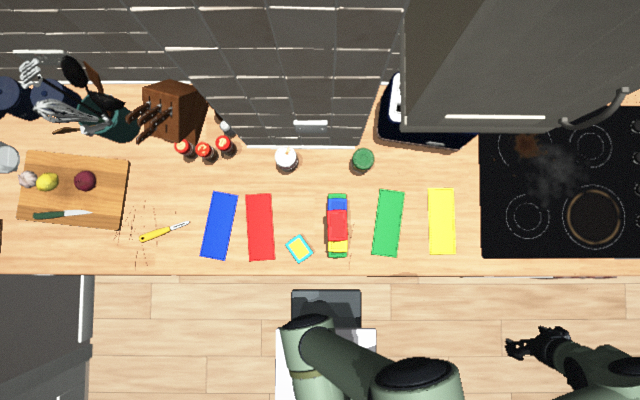

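The scene view shows the stack at about (352,215), the turquoise look-alike at (340,257) and the jars at (269,207) and (324,175).

In the top view:
- **Mats:** blue (219,226), red (260,227), green (388,223), yellow (441,221).
- **Stack:** (338,225), with red on top (338,225), blue end (338,202) and yellow end (338,246).
- **Jars:** (287,159) and (362,159).

What could be mistaken for a target:
- **Yellow box:** the turquoise box at (299,248), which has a yellow top. I'm rejecting it.
- **Red box:** the red mat (260,227) and the spice lids (183,147).
- **Green box:** the green mat (388,223) and the honey lid (362,159).

My choice is the stack at (338,225).

```bash
cat > h.py <<'E'
import cv2,numpy as np
def world(d,px,z):
    u=cv2.undistortPoints(np.float64(px).reshape(-1,1,2),d["intrinsics"],d["dist"]).reshape(-1,2)
    ray=np.c_[u,np.ones(len(u))]@d["R"]; c=-d["R"].T@d["t"]
    return c+ray*((z-c[2])/ray[:,2])[:,None]
HUE={"red":[(0,6),(174,180)],"blue":[(106,124)],"yellow":[(22,32)],"green":[(50,80)]}
def blobs(d,col,z,up=4,smin=120,amin=60):
    """[(pixel centre, world centre, long, short (mm), angle of long side deg)] on plane z"""
    im=cv2.resize(d["color"],None,fx=up,fy=up,interpolation=cv2.INTER_CUBIC)
    h=cv2.cvtColor(im,cv2.COLOR_RGB2HSV); m=np.zeros(h.shape[:2],np.uint8)
    for a,b in HUE[col]: m|=cv2.inRange(h,(a,smin,50),(b,255,255))
    out=[]
    for c in cv2.findContours(m,cv2.RETR_EXTERNAL,cv2.CHAIN_APPROX_NONE)[0]:
        if cv2.contourArea(c)<amin*up*up: continue
        px=(c.reshape(-1,2)+.5)/up-.5
        w=world(d,px,z)[:,:2]*1000
        if np.abs(w).max()>1500: continue
        (cx,cy),(a,b),t=cv2.minAreaRect(w.astype(np.float32))
        if a<b:a,b,t=b,a,t+90
        out.append((px.mean(0).round(0),np.round((cx,cy),1),round(a,1),round(b,1),round((t+90)%180-90,1)))
    return out
E
python3 - <<'E'
import numpy as np,cv2
from h import *
for n in("top","scene"):
    d=dict(np.load(f"pics/{n}0.npz"))
    for c in HUE:
        for z in(.003,):
            for b in blobs(d,c,z):
                if 100<b[2]<300: print(n,c,z,*b)
    for c,z in(("red",.126),("blue",.084),("yellow",.084),("green",.042)):
        for b in blobs(d,c,z,amin=15):
            if (abs(b[0]-((338,225) if n=="top" else (352,215)))<40).all(): print(n,"stack",c,*b)
d=np.load("pics/top0.npz")["color"];e=np.load("pics/scene0.npz")["color"]
a=cv2.resize(d[180:270,280:380],(600,540),interpolation=3)[:, :400]
b=cv2.resize(e[170:280,310:390],(393,540),interpolation=3)
cv2.imwrite("pics/crop0.png",np.hstack([a,b])[:,:,::-1])
E
```

```text
top red 0.003 [260. 227.] [475.  215.1] 215.9 84.5 4.4
top blue 0.003 [219. 225.] [478.5 347.8] 213.5 82.9 -10.4
top yellow 0.003 [154. 234.] [450.9 555.4] 104.6 23.6 -69.5
top yellow 0.003 [441. 221.] [ 495.5 -371.5] 215.2 86.9 1.0
top green 0.003 [387. 223.] [ 489.  -197.7] 211.3 80.4 -7.8
top stack red [337. 225.] [477.7 -30.6] 90.6 60.3 2.6
top stack blue [337. 204.] [544. -31.] 57.1 34.8 -88.3
top stack yellow [337. 246.] [414.1 -33.8] 62.6 35.7 -85.6
top stack green [337. 254.] [387.7 -33.9] 54.8 16.4 87.5
top stack green [336. 196.] [572.2 -30.8] 54.4 13.2 -88.9
scene red 0.003 [293. 273.] [473.7 215.6] 216.5 85.1 4.5
scene red 0.003 [353. 203.] [ 546.1 -114.9] 114.6 69.6 2.6
scene blue 0.003 [257. 299.] [477.7 348. ] 214.7 82.9 -10.5
scene blue 0.003 [336. 204.] [584.1 -66.5] 100.4 48.5 -37.4
scene yellow 0.003 [201. 348.] [453.1 550.5] 107.2 26.5 -69.7
scene yellow 0.003 [405. 170.] [ 524.  -370.8] 162.0 88.9 1.3
scene green 0.003 [351. 225.] [494.7 -55.1] 215.5 61.0 0.7
scene green 0.003 [380. 199.] [ 487.3 -196.5] 212.8 82.7 -7.7
scene stack red [353. 203.] [469.6 -27.5] 102.2 62.0 2.6
scene stack blue [336. 204.] [531.  -12.4] 93.2 45.1 -37.4
scene stack yellow [340. 253.] [384.3 109.6] 53.2 36.3 36.3
scene stack yellow [362. 221.] [426.9 -30.6] 84.7 63.6 -0.5
scene stack green [351. 225.] [472.3 -29.4] 208.1 58.9 0.7
scene stack green [380. 199.] [ 465.  -165.9] 205.5 79.8 -7.7
```

View pics/crop0.png

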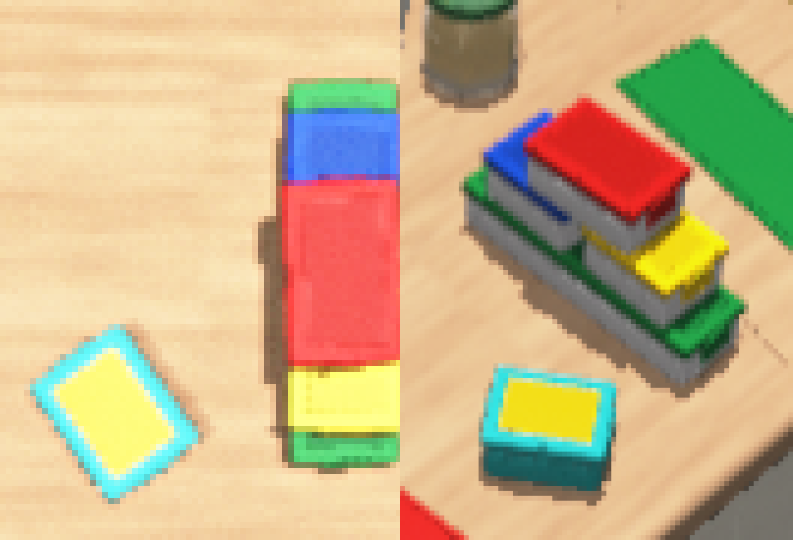

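The crop confirms it: red bridges blue (far end) and yellow (near end), with green at the bottom. The turquoise box stands apart at crop (115,410). The mat and box sizes measured match the given ones. Next I add a helper for the remaining move and make the first move.

```bash
cat > to.py <<'E'
# usage: to.py x y z(mm) phi(deg): remaining shift/turn in tool axes
import sys,numpy as np
from bench import r
from scipy.spatial.transform import Rotation as R
x,y,z,f=map(float,sys.argv[1:]); s=r.state()
q=s["tool_rot"]; C=R.from_quat([*q[1:],q[0]])
T=R.from_euler("z",f,degrees=True)*R.from_euler("x",180,degrees=True)
turns=[(C.inv()*T*R.from_euler("z",k*180,degrees=True)).as_rotvec() for k in(0,1)]
t=min(turns,key=np.linalg.norm); D=np.array([x,y,z])-s["tcp_pos"]*1000
xt=C.as_matrix()[:,0]
print("t",round(s["clock"],2),"tcp",(s["tcp_pos"]*1000).round(1),"phi",np.degrees(np.arctan2(xt[1],xt[0])).round(2),
 "gap",round(float(s["finger_gap"]),3),"F",np.round(s["ft_force"],1),"grip",np.round(s["gripper_force"],1),"q6",round(float(s["qpos"][5]),2))
print("shift now",C.inv().apply(D).round(1),"turn",t.round(4),"shift after turn",T.inv().apply(D).round(1))
E
python3 -m crank '[{"linear":[0,0,0],"turn":[0,0,0.149],"grip":1},{"linear":[0,0,0],"turn":[0,0,0.149],"grip":1},{"linear":[26,-39.4,0],"turn":[0,0,0],"grip":1},{"linear":[26,-39.4,0],"turn":[0,0,0],"grip":1},{"linear":[26,-39.4,0],"turn":[0,0,0],"grip":1}]'
python3 to.py 478 -31 200 2.6
```

```text
clock: 0.6
tcp_pos: [0.2585, -0.3943, 0.2307]
tool_rot: [-0.001, 1.0, 0.023, -0.0]
ft_force: [1.9, -1.0, -0.2]
finger_gap: 0.999
gripper_force: 0.0
t 0.6 tcp [ 258.5 -394.3  230.7] phi 2.6 gap 0.999 F [ 1.9 -1.  -0.2] grip 0.0 q6 1.95
shift now [ 235.7 -353.    31. ] turn [-0.0011  0.0002 -0.    ] shift after turn [ 235.7 -353.    30.7]
```

```bash
python3 -m crank '[{"linear":[26.2,-39.2,3],"turn":[0,0,0],"grip":1},{"linear":[26.2,-39.2,3],"turn":[0,0,0],"grip":1},{"linear":[26.2,-39.2,3],"turn":[0,0,0],"grip":1},{"linear":[26.2,-39.2,3],"turn":[0,0,0],"grip":1},{"linear":[26.2,-39.2,3],"turn":[0,0,0],"grip":1}]' >/dev/null
python3 -m crank '[{"linear":[26.2,-39.2,3],"turn":[0,0,0],"grip":1},{"linear":[26.2,-39.2,3],"turn":[0,0,0],"grip":1},{"linear":[26.2,-39.2,3],"turn":[0,0,0],"grip":1},{"linear":[26.2,-39.2,3],"turn":[0,0,0],"grip":1},{"linear":[0,0,3],"turn":[-0.001,0,0],"grip":1}]' >/dev/null
python3 to.py 478 -31 200 2.6
python3 - <<'E'
from bench import vision
import cv2,numpy as np
from h import *
d=vision.read_camera("wrist");np.savez("pics/w1.npz",**d);cv2.imwrite("pics/w1.png",d["color"][:,:,::-1])
for c,z in(("red",.126),("blue",.084),("yellow",.084),("green",.042)):
    for b in blobs(d,c,z,up=2): print(c,*b)
print((-d["R"].T@d["t"]).round(3))
E
```

```text
t 1.6 tcp [479.3 -28.1 200.9] phi 3.12 gap 1.001 F [-0.2  0.  -0.5] grip 0.0 q6 2.87
shift now [-1.5  2.8  0.9] turn [-0.0004 -0.0012  0.009 ] shift after turn [-1.4  2.8  0.9]
red [322. 206.] [478.6 -31.4] 92.6 57.7 2.8
red [ 97. 156.] [502.  128.2] 137.7 54.4 4.5
blue [327. 120.] [538.7 -32.6] 56.3 42.4 -89.8
blue [ 10. 156.] [490.5 235.1] 163.5 23.2 -13.1
yellow [321. 272.] [403.1 -34.6] 56.1 10.1 -88.0
yellow [205. 242.] [425.1  70.2] 47.9 33.2 36.0
yellow [612. 175.] [ 509.1 -290.2] 164.0 65.5 1.0
green [328.  84.] [569.1 -32.6] 55.2 18.6 -90.0
green [474. 163.] [ 495.2 -178.7] 189.3 73.2 -7.7
[ 0.554 -0.024  0.344]
```

View pics/w1.png

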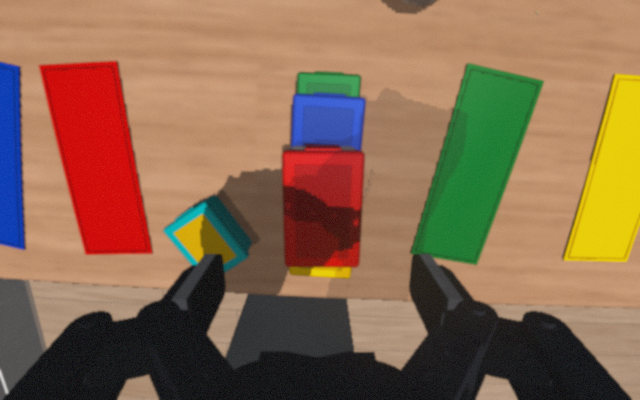

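The wrist view shows the red lid at (322,206), blue behind it, yellow in front, and the turquoise box at (205,240). Joint 6 is near its range end and the +y mats would push it past, so I take the half-turn equivalent now.

```bash
for i in 1 ; do
python3 -m crank '[{"linear":[0,0,0],"turn":[0,0,-0.149],"grip":1},{"linear":[0,0,0],"turn":[0,0,-0.149],"grip":1},{"linear":[0,0,0],"turn":[0,0,-0.149],"grip":1},{"linear":[0,0,0],"turn":[0,0,-0.149],"grip":1},{"linear":[0,0,0],"turn":[0,0,-0.149],"grip":1}]'
python3 -m crank '[{"linear":[0,0,0],"turn":[0,0,-0.149],"grip":1},{"linear":[0,0,0],"turn":[0,0,-0.149],"grip":1},{"linear":[0,0,0],"turn":[0,0,-0.149],"grip":1},{"linear":[0,0,0],"turn":[0,0,-0.149],"grip":1},{"linear":[0,0,0],"turn":[0,0,-0.149],"grip":1}]'
python3 -m crank '[{"linear":[0,0,0],"turn":[0,0,-0.149],"grip":1},{"linear":[0,0,0],"turn":[0,0,-0.149],"grip":1},{"linear":[0,0,0],"turn":[0,0,-0.149],"grip":1},{"linear":[0,0,0],"turn":[0,0,-0.149],"grip":1},{"linear":[0,0,0],"turn":[0,0,-0.149],"grip":1}]'
python3 -m crank '[{"linear":[0,0,0],"turn":[0,0,-0.149],"grip":1},{"linear":[0,0,0],"turn":[0,0,-0.149],"grip":1},{"linear":[0,0,0],"turn":[0,0,-0.149],"grip":1},{"linear":[0,0,0],"turn":[0,0,-0.149],"grip":1},{"linear":[0,0,0],"turn":[0,0,-0.149],"grip":1}]'
done | grep -c clock
python3 to.py 477.5 -31.3 89 2.7
```

```text
4
t 3.65 tcp [476.3 -33.9 201.1] phi 173.65 gap 0.996 F [-0.2  0.5  0.3] grip 0.0 q6 -0.11
shift now [ -1.    2.8 112.1] turn [-0.0012 -0.001  -0.158 ] shift after turn [  1.3  -2.5 112.1]
```

```bash
python3 -m crank '[{"linear":[0,0,0],"turn":[0,0,-0.079],"grip":1},{"linear":[0,0,0],"turn":[0,0,-0.079],"grip":1},{"linear":[1.3,-2.5,20],"turn":[0,0,0],"grip":1},{"linear":[0,0,30],"turn":[0,0,0],"grip":1},{"linear":[0,0,20],"turn":[0,0,0],"grip":1}]' >/dev/null
python3 to.py 477.5 -31.3 87 2.7
```

```text
t 4.15 tcp [474.6 -36.4 129.9] phi -177.66 gap 0.999 F [-0.2 -0.7 -0.7] grip 0.0 q6 -0.27
shift now [-3.2  5.  42.8] turn [-0.001  -0.0017 -0.0063] shift after turn [ 3.1 -5.  42.9]
```

```bash
sed -i 's/"shift after turn",T.inv()/"shift after turn",(C*R.from_rotvec(t)).inv()/' to.py
python3 -m crank '[{"linear":[-3.2,5,0],"turn":[0,0,-0.006],"grip":1},{"linear":[0,0,22],"turn":[0,0,0],"grip":1},{"linear":[0,0,21],"turn":[0,0,0],"grip":1},{"linear":[0,0,0],"turn":[0,0,0],"grip":1}]' >/dev/null
python3 to.py 477.5 -31.3 87 2.7
```

```text
t 4.55 tcp [477.6 -30.2  87.2] phi -177.23 gap 0.997 F [-1.2 -0.6 -0.5] grip 0.0 q6 -0.27
shift now [ 0.1 -1.1  0.2] turn [-0.0002 -0.0035  0.0012] shift after turn [ 0.1 -1.1  0.2]
```

```bash
python3 -m crank '[{"linear":[0,-1.1,0],"turn":[0,-0.003,0],"grip":0.6},{"linear":[0,0,0],"turn":[0,0,0],"grip":0},{"linear":[0,0,0],"turn":[0,0,0],"grip":0},{"linear":[0,0,0],"turn":[0,0,0],"grip":0},{"linear":[0,0,0],"turn":[0,0,0],"grip":0}]' >/dev/null
python3 -m crank '[{"linear":[0,0,0],"turn":[0,0,0],"grip":0},{"linear":[0,0,0],"turn":[0,0,0],"grip":0},{"linear":[0,0,0],"turn":[0,0,0],"grip":0}]' >/dev/null
python3 to.py 477.5 -31.3 87 2.7
```

```text
t 5.35 tcp [480.5 -31.6  90. ] phi -177.19 gap 0.67 F [-1.2 -1.4  7.2] grip 64.9 q6 -0.27
shift now [3.  0.4 2.9] turn [-0.0022  0.0058  0.0019] shift after turn [2.9 0.4 3. ]
```

```bash
python3 -m crank '[{"linear":[0,0,-8],"turn":[0,0,0],"grip":0},{"linear":[0,0,-16],"turn":[0,0,0],"grip":0},{"linear":[0,0,-25],"turn":[0,0,0],"grip":0},{"linear":[0,0,-16],"turn":[0,0,0],"grip":0},{"linear":[0,0,0],"turn":[0,0,0],"grip":0}]' >/dev/null
python3 to.py 474.5 215.3 140 4.5
python3 - <<'E'
from bench import vision
import cv2,numpy as np
from h import *
d=vision.read_camera("scene");w=vision.read_camera("wrist")
cv2.imwrite("pics/s2.png",np.vstack([cv2.resize(d["color"][140:290,270:430],(533,500)),])[:,:,::-1])
for b in blobs(d,"red",.19): print(*b)
d=vision.read_camera("top");np.savez("pics/t2.npz",**d)
for c,z in(("red",.19),("blue",.084),("yellow",.084),("green",.042)):
    for b in blobs(d,c,z,amin=15):
        if abs(b[0][0]-338)<30 : print(c,*b)
E
```

```text
t 5.85 tcp [480.7 -31.4 155.9] phi -177.17 gap 0.668 F [ 0.4 -0.8 -0.7] grip 64.3 q6 -0.27
shift now [ -5.9 246.7  15.4] turn [-0.0023  0.0074 -0.0292] shift after turn [-13.2 246.4  15.9]
[ 98. 343.] [516.6 747.5] 58.7 41.1 -3.0
[293. 272.] [369.3 294. ] 180.7 71.0 4.6
[176. 246.] [637.5 463.2] 54.8 39.4 -14.3
[197. 235.] [628.8 403.7] 58.3 40.4 -26.8
[210. 221.] [647.  350.2] 55.8 40.6 -26.1
[358. 189.] [456.1 -34.5] 85.2 60.0 -64.7
```

View pics/s2.png

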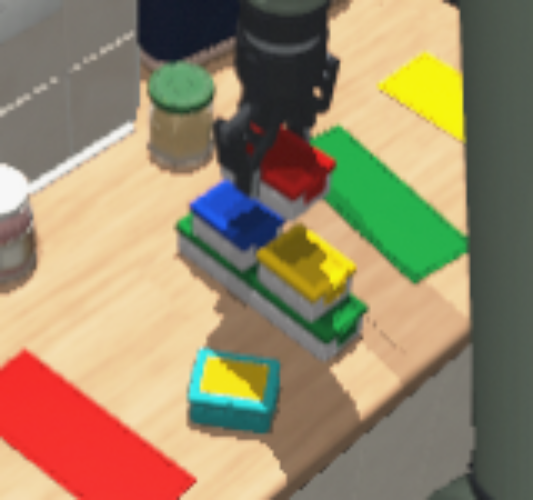

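Red is lifted and level, and the blue, yellow and green boxes are undisturbed. Carry it to the red mat.

```bash
python3 -m crank '[{"linear":[-1,40,0],"turn":[0,0,-0.029],"grip":0},{"linear":[-2.5,48,0],"turn":[0,0,0],"grip":0},{"linear":[-2.5,48,0],"turn":[0,0,0],"grip":0},{"linear":[-2.5,48,0],"turn":[0,0,0],"grip":0},{"linear":[-2.5,40,0],"turn":[0,0,0],"grip":0}]' >/dev/null
python3 -m crank '[{"linear":[-1.5,21.5,20],"turn":[0,0,0],"grip":0},{"linear":[0,0,40],"turn":[0,0,0],"grip":0},{"linear":[0,0,40],"turn":[0,0,0],"grip":0},{"linear":[0,0,20],"turn":[0,0,0],"grip":0},{"linear":[0,0,0],"turn":[0,0,0],"grip":0}]' >/dev/null
python3 to.py 474.5 215.3 9 4.5
```

```text
t 7.0 tcp [469.8 213.6  29. ] phi -175.51 gap 0.671 F [-0.2 -0.6 -0.6] grip 64.6 q6 0.21
shift now [-5.   1.4 20. ] turn [-0.0029 -0.0056 -0.0001] shift after turn [-4.8  1.4 20. ]
```

```bash
python3 -m crank '[{"linear":[-5,1.4,0],"turn":[-0.003,-0.005,0],"grip":0},{"linear":[0,0,5],"turn":[0,0,0],"grip":0},{"linear":[0,0,0],"turn":[0,0,0],"grip":0}]' >/dev/null
python3 to.py 474.5 215.3 9 4.5
python3 - <<'E'
from bench import vision
import cv2,numpy as np
d=vision.read_camera("wrist");np.savez("pics/w3.npz",**d)
e=vision.read_camera("scene");np.savez("pics/s3.npz",**e)
a=cv2.resize(d["color"],(640,400)); cv2.imwrite("pics/w3.png",a[:,:,::-1])
cv2.imwrite("pics/s3.png",cv2.resize(e["color"][190:310,230:350],(600,600),interpolation=3)[:,:,::-1])
E
```

```text
t 7.3 tcp [479.7 216.6  28.8] phi -175.53 gap 0.666 F [-0.9 -0.1 -0.7] grip 64.6 q6 0.21
shift now [ 5.5 -0.9 19.8] turn [ 0.0023  0.0099 -0.0005] shift after turn [ 5.3 -0.9 19.8]
```

View pics/w3.png

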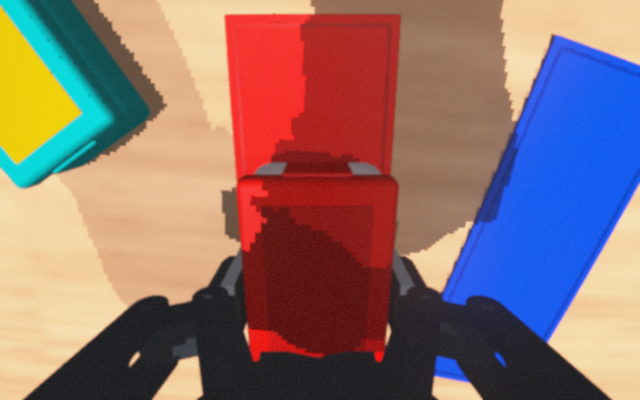

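View pics/s3.png

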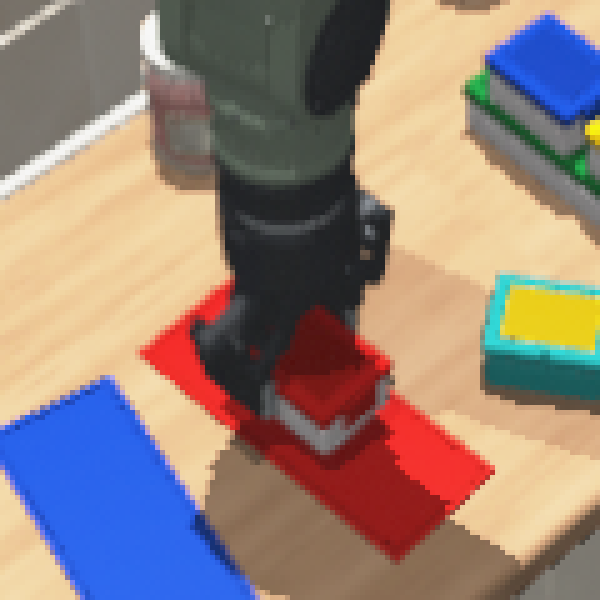

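The wrist view shows the red lid's front edge at row 177, columns 240–397, over the red mat. The scene crop shows the box level above the mat at (325,400). I let it settle and measure the lid edge.

```bash
python3 -m crank '[{"linear":[0,0,0],"turn":[0,0,0],"grip":0},{"linear":[0,0,0],"turn":[0,0,0],"grip":0},{"linear":[0,0,0],"turn":[0,0,0],"grip":0}]' >/dev/null
python3 to.py 474.5 215.3 9 4.5
python3 - <<'E'
import numpy as np
from h import *
d=dict(np.load("pics/w3.npz"));z=.0288-.006+.042
print((world(d,[[241,178],[396,178],[318,178],[248,358],[386,358]],z)*1000).round(1))
print((world(d,[[226,15],[400,15]],.003)*1000).round(1))
e=dict(np.load("pics/s3.npz"))
f=lambda x,y:[230+x/5,190+y/5]
print((world(e,[f(325,427),f(390,372)],z)*1000).round(1),(world(e,[f(396,562),f(494,470)],.003)*1000).round(1))
E
```

```text
t 7.7 tcp [478.8 216.4  28.3] phi -175.52 gap 0.671 F [-0.1 -0.3 -2. ] grip 64.6 q6 0.21
shift now [ 4.6 -0.8 19.3] turn [ 0.002   0.0083 -0.0004] shift after turn [ 4.4 -0.8 19.3]
[[432.4 187.   64.8]
 [428.2 240.3  64.8]
 [430.3 213.4  64.8]
 [510.6 190.2  64.8]
 [506.1 248.4  64.8]]
[[369.8 165.2   3. ]
 [363.2 247.5   3. ]]
[[424.3 243.7  64.8]
 [427.4 192.5  64.8]] [[362.3 248.8   3. ]
 [368.8 166.6   3. ]]
```

```bash
python3 -m crank '[{"linear":[0.8,-0.8,8],"turn":[0,0,0],"grip":0},{"linear":[0,0,8],"turn":[0,0,0],"grip":0},{"linear":[0,0,0],"turn":[0,0,0],"grip":0},{"linear":[0,0,0],"turn":[0,0,0],"grip":0}]' >/dev/null
python3 to.py 478 215.5 9 4.5
```

```text
t 8.1 tcp [477.5 215.4  11.4] phi -175.52 gap 0.675 F [ 0.6 -0.3 -1.6] grip 64.6 q6 0.2
shift now [-0.4  0.   2.4] turn [ 0.0016  0.0066 -0.0003] shift after turn [-0.5  0.   2.4]
```

```bash
python3 -m crank '[{"linear":[0,0,1.5],"turn":[0,0,0],"grip":0},{"linear":[0,0,1],"turn":[0,0,0],"grip":0},{"linear":[0,0,0],"turn":[0,0,0],"grip":0}]' |grep -A0 -E "tcp|ft_f"
python3 -m crank '[{"linear":[0,0,0.5],"turn":[0,0,0],"grip":0},{"linear":[0,0,0.5],"turn":[0,0,0],"grip":0},{"linear":[0,0,0],"turn":[0,0,0],"grip":0}]' |grep -E "tcp|ft_f"
```

```text
tcp_pos: [0.4781, 0.2156, 0.0095]
--
ft_force: [0.3, 0.7, -0.9]
tcp_pos: [0.4783, 0.2157, 0.0091]
ft_force: [-2.6, -1.1, 4.4]
```

```bash
python3 -m crank '[{"linear":[0,0,0],"turn":[0,0,0],"grip":0.8},{"linear":[0,0,0],"turn":[0,0,0],"grip":1},{"linear":[0,0,0],"turn":[0,0,0],"grip":1},{"linear":[0,0,0],"turn":[0,0,0],"grip":1}]' >/dev/null
python3 -m crank '[{"linear":[0,0,-20],"turn":[0,0,0],"grip":1},{"linear":[0,0,-45],"turn":[0,0,0],"grip":1},{"linear":[0,0,-45],"turn":[0,0,0],"grip":1},{"linear":[0,0,-45],"turn":[0,0,0],"grip":1},{"linear":[0,0,0],"turn":[0,0,0],"grip":1}]' >/dev/null
python3 to.py 524 -31.5 190 0.7
python3 - <<'E'
from bench import vision
import cv2,numpy as np
d=vision.read_camera("wrist");np.savez("pics/w4.npz",**d)
cv2.imwrite("pics/w4.png",d["color"][:,:,::-1])
from h import *
for c,z in(("blue",.003),("yellow",.084),("green",.042),("red",.003)):
    for b in blobs(d,c,z,up=2): print(c,*b)
E
```

```text
t 9.6 tcp [481.  216.5 169.7] phi -175.52 gap 1.003 F [ 0.7  0.1 -0.5] grip 0.0 q6 0.2
shift now [ -23.9 -250.5  -20.9] turn [0.0048 0.0186 0.0661] shift after turn [ -40.  -248.5  -20.3]
blue [ 22. 220.] [ 556.4 -100.5] 110.4 65.0 -0.2
blue [447. 169.] [476.5 346.7] 213.3 83.0 -10.4
yellow [619. 177.] [445.1 446.1] 34.0 18.5 -67.5
yellow [ 11. 118.] [436.5  -3. ] 78.2 23.9 -12.0
yellow [160.  82.] [404.8 104.8] 47.2 32.8 36.1
green [ 53. 145.] [477.5 -23.2] 197.8 43.4 1.2
red [314. 153.] [473.  214.7] 214.9 85.0 4.7
```

View pics/w4.png

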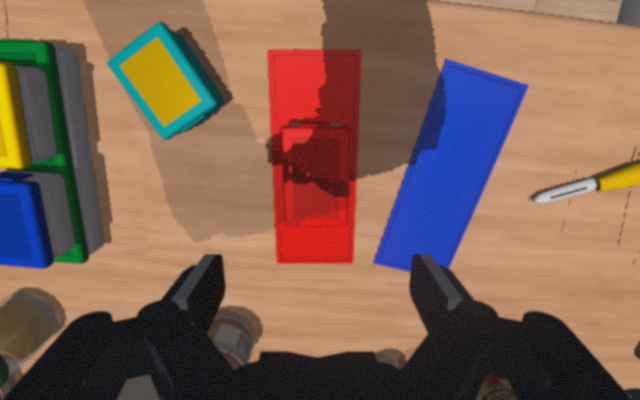

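The wrist view shows the red box on the red mat, with lid corners near (283,126), (346,124), (351,227) and (282,227), and the mat at (314,153).

```bash
python3 - <<'E'
import numpy as np
from h import *
d=dict(np.load("pics/w4.npz"))
w=world(d,[[283,126],[346,124],[350,227],[282,227]],.045)*1000;print(w.round(1),w.mean(0))
g=cv2.cvtColor(d["color"],cv2.COLOR_RGB2GRAY)[100:260,255:375]
cv2.imwrite("pics/c4.png",cv2.resize(cv2.createCLAHE(6,(4,4)).apply(g),None,fx=5,fy=3.75*1.0,interpolation=3))
E
python3 -m crank '[{"linear":[0,0,-20],"turn":[0.0048,0.0186,0.066],"grip":1},{"linear":[-7,-46,0],"turn":[0,0,0],"grip":1},{"linear":[-7,-46,0],"turn":[0,0,0],"grip":1},{"linear":[-7,-46,0],"turn":[0,0,0],"grip":1},{"linear":[-7,-46,0],"turn":[0,0,0],"grip":1}]' >/dev/null
python3 -m crank '[{"linear":[-7,-46,0],"turn":[0,0,0],"grip":1},{"linear":[-5,-18,0],"turn":[0,0,0],"grip":1},{"linear":[0,0,0],"turn":[0,0,0],"grip":1},{"linear":[0,0,0],"turn":[0,0,0],"grip":1}]' >/dev/null
python3 to.py 524 -31.5 120 0.7
python3 - <<'E'
from bench import vision
from h import *
d=vision.read_camera("wrist");np.savez("pics/w5.npz",**d)
t=vision.read_camera("top")
for n,i in(("w",d),("t",t)):
  for c,z in(("blue",.084),("yellow",.084),("green",.042)):
    for b in blobs(i,c,z,up=2,smin=100,amin=20):
        if abs(b[1][1]+31)<40:print(n,c,*b)
E
```

```text
[[431.3 185.7  45. ]
 [425.6 237.1  45. ]
 [516.4 250.5  45. ]
 [521.1 189.   45. ]] [473.607265   215.58716812  45.        ]
t 10.55 tcp [518.8 -32.1 182.5] phi -179.35 gap 1.001 F [-1.  -0.6 -0.5] grip 0.0 q6 -0.21
shift now [-6.   0.7 62.4] turn [-0.0018 -0.0131 -0.0008] shift after turn [-5.2  0.6 62.5]
w blue [316. 199.] [519.  -32.5] 77.1 56.5 -0.0
w yellow [315.  86.] [435.2 -34.3] 77.6 57.4 -0.6
w green [315. 146.] [481.9 -34.1] 56.0 9.3 -89.3
w green [316.  26.] [384.2 -34.8] 56.2 9.8 89.4
```

View pics/c4.png

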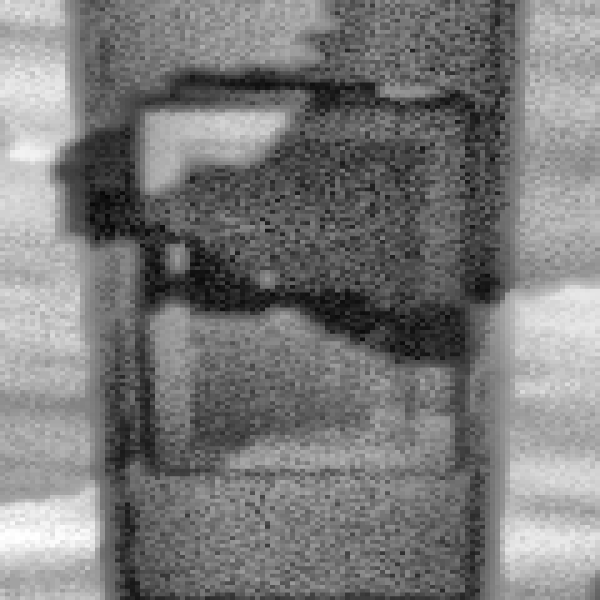

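The contrast crop shows the red lid's outline inside the mat, centred to about 1 mm. Next, blue.

```bash
python3 -m crank '[{"linear":[-3,0.6,10],"turn":[-0.001,-0.007,0],"grip":1},{"linear":[0,0,40],"turn":[0,0,0],"grip":1},{"linear":[0,0,40],"turn":[0,0,0],"grip":1},{"linear":[0,0,30],"turn":[0,0,0],"grip":1},{"linear":[0,0,0],"turn":[0,0,0],"grip":1}]' >/dev/null
python3 to.py 522 -32 45 0.5
```

```text
t 11.15 tcp [518.3 -29.8  60.1] phi -179.17 gap 0.998 F [ 0.6 -0.3  0. ] grip 0.0 q6 -0.21
shift now [-3.8 -2.3 15.1] turn [-0.0001 -0.0117  0.0058] shift after turn [-3.7 -2.3 15.1]
```

```bash
python3 -m crank '[{"linear":[-3.5,-2,0],"turn":[0,-0.008,0.005],"grip":1},{"linear":[0,0,15],"turn":[0,0,0],"grip":1},{"linear":[0,0,0],"turn":[0,0,0],"grip":0.6},{"linear":[0,0,0],"turn":[0,0,0],"grip":0},{"linear":[0,0,0],"turn":[0,0,0],"grip":0}]' |grep -E "tcp|ft_f"
python3 -m crank '[{"linear":[0,0,0],"turn":[0,0,0],"grip":0},{"linear":[0,0,0],"turn":[0,0,0],"grip":0},{"linear":[0,0,0],"turn":[0,0,0],"grip":0},{"linear":[0,0,0],"turn":[0,0,0],"grip":0}]' >/dev/null
python3 to.py 522 -32 45 0.5
python3 -m crank '[{"linear":[0,0,-8],"turn":[0,0,0],"grip":0},{"linear":[0,0,-22],"turn":[0,0,0],"grip":0},{"linear":[0,0,-40],"turn":[0,0,0],"grip":0},{"linear":[0,0,-20],"turn":[0,0,0],"grip":0},{"linear":[0,0,0],"turn":[0,0,0],"grip":0}]' >/dev/null
python3 to.py 478 348 120 -10.45
```

```text
tcp_pos: [0.5273, -0.0341, 0.0508]
ft_force: [-1.1, -0.4, 6.5]
t 12.05 tcp [527.3 -34.   50.8] phi -179.57 gap 0.669 F [-1.2 -0.1  7.4] grip 65.0 q6 -0.21
shift now [5.3 2.1 5.7] turn [-0.0024  0.0076 -0.0013] shift after turn [5.3 2.1 5.8]
t 12.55 tcp [527.9 -34.2 142.7] phi -179.58 gap 0.668 F [-0.1  0.1 -1.5] grip 64.1 q6 -0.21
shift now [ 47.4 382.7  20.9] turn [-0.0024  0.0112  0.1897] shift after turn [118.4 366.8  22.7]
```

```bash
python3 -m crank '[{"linear":[0,0,0],"turn":[0,0,0.095],"grip":0},{"linear":[0,0,0],"turn":[0,0,0.095],"grip":0},{"linear":[14.8,45.8,0],"turn":[0,0,0],"grip":0},{"linear":[14.8,45.8,0],"turn":[0,0,0],"grip":0},{"linear":[14.8,45.8,0],"turn":[0,0,0],"grip":0}]' >/dev/null
python3 -m crank '[{"linear":[14.8,45.8,0],"turn":[0,0,0],"grip":0},{"linear":[14.8,45.8,0],"turn":[0,0,0],"grip":0},{"linear":[14.8,45.8,0],"turn":[0,0,0],"grip":0},{"linear":[14.8,45.8,0],"turn":[0,0,0],"grip":0},{"linear":[14.8,45.8,0],"turn":[0,0,0],"grip":0}]' >/dev/null
python3 -m crank '[{"linear":[0,0,35],"turn":[0,0,0],"grip":0},{"linear":[0,0,35],"turn":[0,0,0],"grip":0},{"linear":[0,0,35],"turn":[0,0,0],"grip":0},{"linear":[0,0,0],"turn":[0,0,0],"grip":0},{"linear":[0,0,0],"turn":[0,0,0],"grip":0}]' >/dev/null
python3 to.py 478 348 12 -10.45
python3 - <<'E'
from bench import vision
from h import *
d=vision.read_camera("wrist");np.savez("pics/w6.npz",**d)
cv2.imwrite("pics/w6.png",d["color"][:,:,::-1])
E
```

```text
t 14.05 tcp [475.2 347.3  32.3] phi 169.52 gap 0.672 F [ 0.6  1.  -0.9] grip 64.4 q6 0.69
shift now [-2.6  1.3 20.3] turn [-0.0029  0.0025 -0.0004] shift after turn [-2.7  1.2 20.3]
```

View pics/w6.png

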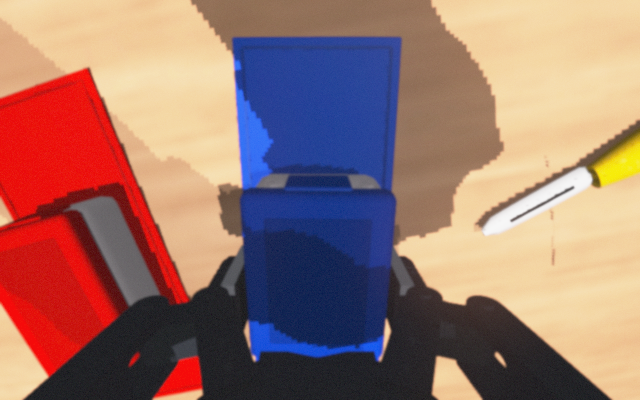

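The wrist view shows the blue lid's front edge at row 193, columns 243–395, and the mat's front edge at row 38, columns 234–401.

```bash
python3 - <<'E'
from h import *
d=dict(np.load("pics/w6.npz"))
u=np.array([np.cos(np.radians(-10.45)),np.sin(np.radians(-10.45))])
b=world(d,[[243,193],[395,193]],.0655)[:,:2]*1000; m=world(d,[[234,38],[401,38]],.003)[:,:2]*1000
print("box",b.round(1),b.mean(0)+37.5*u,"mat",m.round(1),m.mean(0)+107.5*u)
E
```

```text
box [[428.2 329.5]
 [438.  383.3]] [469.96070623 349.56546183] mat [[365.  326.2]
 [379.9 407.5]] [478.13723108 347.37524073]
```

```bash
python3 -m crank '[{"linear":[-8,-0.3,5],"turn":[0,0,0],"grip":0},{"linear":[0,0,8],"turn":[0,0,0],"grip":0},{"linear":[0,0,4],"turn":[0,0,0],"grip":0},{"linear":[0,0,0],"turn":[0,0,0],"grip":0},{"linear":[0,0,0],"turn":[0,0,0],"grip":0}]' |grep -E "tcp|ft_f"
python3 -m crank '[{"linear":[0,0,1],"turn":[0,0,0],"grip":0},{"linear":[0,0,1],"turn":[0,0,0],"grip":0},{"linear":[0,0,0],"turn":[0,0,0],"grip":0}]' |grep -E "tcp|ft_f"
python3 to.py 483.2 346 12 -10.45
```

```text
tcp_pos: [0.4838, 0.346, 0.0159]
ft_force: [-0.3, -0.2, -1.2]
tcp_pos: [0.4839, 0.3461, 0.0139]
ft_force: [0.1, 0.1, -0.6]
t 14.9 tcp [483.9 346.1  13.9] phi 169.54 gap 0.668 F [ 0.1  0.1 -0.6] grip 64.4 q6 0.68
shift now [ 0.7 -0.3  1.9] turn [-0.0011  0.0047 -0.0002] shift after turn [ 0.7 -0.3  1.9]
```

```bash
python3 -m crank '[{"linear":[0.6,0,1],"turn":[0,0,0],"grip":0},{"linear":[0,0,1],"turn":[0,0,0],"grip":0},{"linear":[0,0,0],"turn":[0,0,0],"grip":0}]' |grep -E "tcp|ft_f"
python3 -m crank '[{"linear":[0,0,0.7],"turn":[0,0,0],"grip":0},{"linear":[0,0,0],"turn":[0,0,0],"grip":0}]' |grep -E "tcp|ft_f"
```

```text
tcp_pos: [0.4834, 0.3462, 0.0119]
ft_force: [-0.3, 0.0, -1.7]
tcp_pos: [0.4834, 0.3462, 0.0118]
ft_force: [-2.2, -0.2, 4.8]
```

```bash
python3 -m crank '[{"linear":[0,0,0],"turn":[0,0,0],"grip":0.8},{"linear":[0,0,0],"turn":[0,0,0],"grip":1},{"linear":[0,0,0],"turn":[0,0,0],"grip":1},{"linear":[0,0,0],"turn":[0,0,0],"grip":1}]' >/dev/null
python3 -m crank '[{"linear":[0,0,-20],"turn":[0,0,0],"grip":1},{"linear":[0,0,-45],"turn":[0,0,0],"grip":1},{"linear":[0,0,-45],"turn":[0,0,0],"grip":1},{"linear":[0,0,-50],"turn":[0,0,0],"grip":1},{"linear":[0,0,0],"turn":[0,0,0],"grip":1}]' >/dev/null
python3 to.py 434 -33.5 170 0
python3 - <<'E'
from bench import vision
from h import *
d=vision.read_camera("wrist");np.savez("pics/w7.npz",**d)
for b in blobs(d,"blue",.003,up=2): print(*b)
g=cv2.cvtColor(d["color"],cv2.COLOR_RGB2GRAY)[40:280,200:440]
cv2.imwrite("pics/w7.png",cv2.resize(cv2.createCLAHE(6,(4,4)).apply(g),(600,600),interpolation=3))
E
```

```text
t 16.3 tcp [486.8 348.8 178.8] phi 169.53 gap 0.999 F [ 1.5 -0.1  0.1] grip 0.0 q6 0.68
shift now [ -17.4 -385.6    6.3] turn [ 0.0056  0.0151 -0.1826] shift after turn [  52.8 -382.3    8.8]
[311. 152.] [476.7 347. ] 212.9 82.3 -10.3
```

View pics/w7.png

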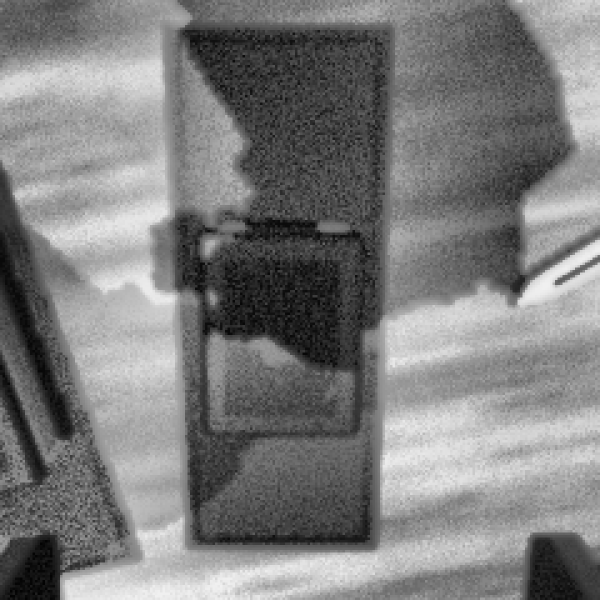

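The contrast crop shows the blue lid at crop (204..361, 236..432), straight on its mat. I compute its centre and move to yellow.

```bash
python3 -m crank '[{"linear":[0,0,0],"turn":[0.003,0.006,-0.091],"grip":1},{"linear":[0,0,0],"turn":[0.002,0.006,-0.091],"grip":1},{"linear":[6.6,-47.8,0],"turn":[0,0,0],"grip":1},{"linear":[6.6,-47.8,0],"turn":[0,0,0],"grip":1},{"linear":[6.6,-47.8,0],"turn":[0,0,0],"grip":1}]' >/dev/null
python3 -m crank '[{"linear":[6.6,-47.8,0],"turn":[0,0,0],"grip":1},{"linear":[6.6,-47.8,0],"turn":[0,0,0],"grip":1},{"linear":[6.6,-47.8,0],"turn":[0,0,0],"grip":1},{"linear":[6.6,-47.8,0],"turn":[0,0,0],"grip":1},{"linear":[6.6,-47.8,0],"turn":[0,0,0],"grip":1}]' >/dev/null
python3 -m crank '[{"linear":[0,0,0],"turn":[0,0,0],"grip":1},{"linear":[0,0,0],"turn":[0,0,0],"grip":1}]' >/dev/null
python3 to.py 434 -33.5 46 0
python3 - <<'E'
from bench import vision
from h import *
d=dict(np.load("pics/w7.npz"))
p=np.array([[204,237],[361,235],[359,432],[209,433]])/2.5+[200,40]
w=world(d,p,.045)*1000;print(w.round(1).tolist(),w.mean(0).round(1))
d=vision.read_camera("wrist");np.savez("pics/w8.npz",**d)
for c,z in(("yellow",.084),("green",.042)):
    for b in blobs(d,c,z,up=2,smin=100,amin=20):
        if abs(b[1][1]+31)<40:print(c,*b)
E
```

```text
t 17.55 tcp [428.7 -36.6 172.9] phi 179.76 gap 0.997 F [ 0.6 -0.2 -0.3] grip 0.0 q6 -0.25
shift now [ -6.5   3.8 126.8] turn [-0.0048 -0.0098 -0.0042] shift after turn [ -5.3   3.1 126.9]
[[438.0, 328.6, 45.0], [447.0, 381.5, 45.0], [518.0, 369.7, 45.0], [508.2, 315.2, 45.0]] [477.8 348.8  45. ]
yellow [320. 205.] [432.6 -34.1] 81.2 56.6 -0.9
green [321. 291.] [535.1 -32.7] 83.2 55.5 0.8
green [319. 144.] [388.3 -35.1] 56.6 24.3 -88.8
```

```bash
python3 -m crank '[{"linear":[-5,3,10],"turn":[-0.003,-0.006,0.005],"grip":1},{"linear":[0,0,40],"turn":[0,0,0],"grip":1},{"linear":[0,0,40],"turn":[0,0,0],"grip":1},{"linear":[0,0,20],"turn":[0,0,0],"grip":1},{"linear":[0,0,0],"turn":[0,0,0],"grip":1}]' >/dev/null
python3 to.py 433.5 -34 46 -0.7
```

```text
t 18.1 tcp [431.5 -30.7  61. ] phi 179.87 gap 0.997 F [-0.6 -0.3  1.2] grip 0.0 q6 -0.24
shift now [-2.1 -3.3 15. ] turn [-0.001  -0.0086  0.01  ] shift after turn [-2.  -3.3 15. ]
```

```bash
python3 -m crank '[{"linear":[-2,-2.8,0],"turn":[0,-0.005,0.01],"grip":1},{"linear":[0,0,15],"turn":[0,0,0],"grip":1},{"linear":[0,0,0],"turn":[0,0,0],"grip":0.6},{"linear":[0,0,0],"turn":[0,0,0],"grip":0},{"linear":[0,0,0],"turn":[0,0,0],"grip":0}]' |grep -E "tcp|ft_f"
python3 -m crank '[{"linear":[0,0,0],"turn":[0,0,0],"grip":0},{"linear":[0,0,0],"turn":[0,0,0],"grip":0},{"linear":[0,0,0],"turn":[0,0,0],"grip":0},{"linear":[0,0,0],"turn":[0,0,0],"grip":0}]' >/dev/null
python3 to.py 433.5 -34 46 -0.7
python3 -m crank '[{"linear":[0,0,-8],"turn":[0,0,0],"grip":0},{"linear":[0,0,-22],"turn":[0,0,0],"grip":0},{"linear":[0,0,-40],"turn":[0,0,0],"grip":0},{"linear":[0,0,-20],"turn":[0,0,0],"grip":0},{"linear":[0,0,0],"turn":[0,0,0],"grip":0}]' >/dev/null
python3 to.py 495.5 -371.5 140 1.1
```

```text
tcp_pos: [0.4374, -0.036, 0.0502]
ft_force: [-1.5, 0.5, 6.2]
t 19.0 tcp [437.4 -36.   50.2] phi 179.11 gap 0.666 F [-0.4  0.4  7. ] grip 64.5 q6 -0.23
shift now [3.9 2.  4.1] turn [-0.0027  0.0053 -0.0033] shift after turn [3.9 2.  4.2]
t 19.5 tcp [438.5 -36.4 142.2] phi 179.1 gap 0.667 F [ 1.2  0.3 -2.4] grip 64.2 q6 -0.23
shift now [ -62.2 -334.1    4.3] turn [-0.0047  0.0093 -0.035 ] shift after turn [ -50.5 -336.1    2.2]
```

```bash
python3 -m crank '[{"linear":[0,0,0],"turn":[0,0,-0.035],"grip":0},{"linear":[-8,-48,0],"turn":[0,0,0],"grip":0},{"linear":[-8,-48,0],"turn":[0,0,0],"grip":0},{"linear":[-8,-48,0],"turn":[0,0,0],"grip":0},{"linear":[-8,-48,0],"turn":[0,0,0],"grip":0}]' >/dev/null
python3 -m crank '[{"linear":[-8,-48,0],"turn":[0,0,0],"grip":0},{"linear":[-8,-48,0],"turn":[0,0,0],"grip":0},{"linear":[-8,-48,0],"turn":[0,0,0],"grip":0},{"linear":[0,0,20],"turn":[0,0,0],"grip":0},{"linear":[0,0,35],"turn":[0,0,0],"grip":0}]' >/dev/null
python3 -m crank '[{"linear":[0,0,35],"turn":[0,0,0],"grip":0},{"linear":[0,0,20],"turn":[0,0,0],"grip":0},{"linear":[0,0,0],"turn":[0,0,0],"grip":0},{"linear":[0,0,0],"turn":[0,0,0],"grip":0}]' >/dev/null
python3 to.py 500.5 -371.5 11.2 1.1
python3 - <<'E'
from bench import vision
from h import *
d=vision.read_camera("wrist");np.savez("pics/w9.npz",**d)
cv2.imwrite("pics/w9.png",d["color"][:,:,::-1])
E
```

```text
t 20.9 tcp [ 498.4 -370.6   29.4] phi -178.9 gap 0.665 F [ 1.   0.2 -0.5] grip 64.6 q6 -0.78
shift now [-2.  -0.9 18.2] turn [-0.0018  0.0016 -0.    ] shift after turn [-2.1 -1.  18.2]
```

View pics/w9.png

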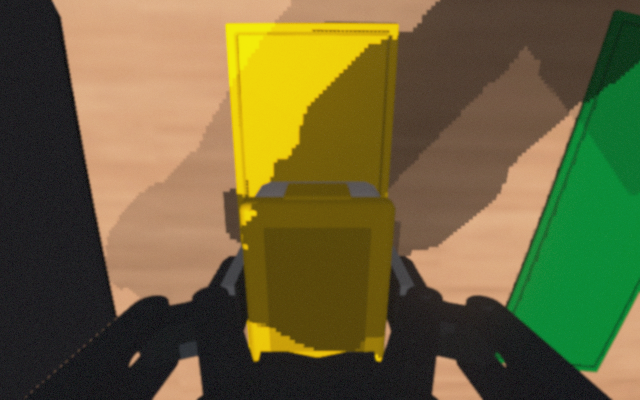

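The wrist view shows the yellow lid's front edge at row 200, columns 241–394, and the mat's front edge at row 25, columns 227–398.

```bash
python3 - <<'E'
from h import *
d=dict(np.load("pics/w9.npz"))
a=np.radians(1.1);u=np.array([np.cos(a),np.sin(a)])
b=world(d,[[241,200],[394,200]],.0632)[:,:2]*1000; m=world(d,[[227,25],[398,25]],.003)[:,:2]*1000
print("box",b.round(1),b.mean(0)+37.5*u,"mat",m.round(1),m.mean(0)+107.5*u)
E
```

```text
box [[ 458.5 -398.2]
 [ 457.4 -343.1]] [ 495.42232543 -369.94968762] mat [[ 389.4 -415.7]
 [ 387.8 -333.3]] [ 496.05637254 -372.4576763 ]
```

```bash
python3 -m crank '[{"linear":[-0.4,-1.5,4],"turn":[0,0,0],"grip":0},{"linear":[0,0,8],"turn":[0,0,0],"grip":0},{"linear":[0,0,4],"turn":[0,0,0],"grip":0},{"linear":[0,0,0],"turn":[0,0,0],"grip":0},{"linear":[0,0,0],"turn":[0,0,0],"grip":0}]' |grep -E "tcp|ft_f"
python3 -m crank '[{"linear":[0,0,1],"turn":[0,0,0],"grip":0},{"linear":[0,0,0.5],"turn":[0,0,0],"grip":0},{"linear":[0,0,0],"turn":[0,0,0],"grip":0}]' |grep -E "tcp|ft_f"
```

```text
tcp_pos: [0.4993, -0.3724, 0.0139]
ft_force: [0.2, 0.6, -1.5]
tcp_pos: [0.4994, -0.3726, 0.0125]
ft_force: [0.8, -0.7, -1.6]
```

```bash
python3 -m crank '[{"linear":[0,0,0.7],"turn":[0,0,0],"grip":0},{"linear":[0,0,0.5],"turn":[0,0,0],"grip":0},{"linear":[0,0,0],"turn":[0,0,0],"grip":0}]' |grep -E "tcp|ft_f"
python3 -m crank '[{"linear":[0,0,0.5],"turn":[0,0,0],"grip":0},{"linear":[0,0,0.2],"turn":[0,0,0],"grip":0},{"linear":[0,0,0],"turn":[0,0,0],"grip":0}]' |grep -E "tcp|ft_f"
```

```text
tcp_pos: [0.4994, -0.3726, 0.0113]
ft_force: [0.6, -0.0, -2.2]
tcp_pos: [0.4994, -0.3726, 0.0112]
ft_force: [-1.6, 0.9, 4.9]
```

Contact. Release, rise, measure yellow, and return to green.

```bash
python3 -m crank '[{"linear":[0,0,0],"turn":[0,0,0],"grip":0.8},{"linear":[0,0,0],"turn":[0,0,0],"grip":1},{"linear":[0,0,0],"turn":[0,0,0],"grip":1},{"linear":[0,0,0],"turn":[0,0,0],"grip":1}]' >/dev/null
python3 -m crank '[{"linear":[0,0,-20],"turn":[0,0,0],"grip":1},{"linear":[0,0,-45],"turn":[0,0,0],"grip":1},{"linear":[0,0,-45],"turn":[0,0,0],"grip":1},{"linear":[0,0,-50],"turn":[0,0,0],"grip":1},{"linear":[0,0,0],"turn":[0,0,0],"grip":1}]' >/dev/null
python3 to.py 480 -33 170 0.7
python3 - <<'E'
from bench import vision
from h import *
d=vision.read_camera("wrist");np.savez("pics/w10.npz",**d)
for b in blobs(d,"yellow",.003,up=2): print(*b)
g=cv2.cvtColor(d["color"],cv2.COLOR_RGB2GRAY)[40:280,200:440]
cv2.imwrite("pics/w10.png",cv2.resize(cv2.createCLAHE(6,(4,4)).apply(g),(600,600),interpolation=3))
E
```

```text
t 23.25 tcp [ 502.4 -375.3  178.4] phi -178.89 gap 1.003 F [ 0.2 -0.1  0.4] grip 0.0 q6 -0.78
shift now [ 15.8 342.7   4.1] turn [-0.012   0.0123  0.0071] shift after turn [ 18.2 342.5   8.4]
[321. 154.] [ 494.8 -372.7] 215.7 84.8 1.0
```

View pics/w10.png

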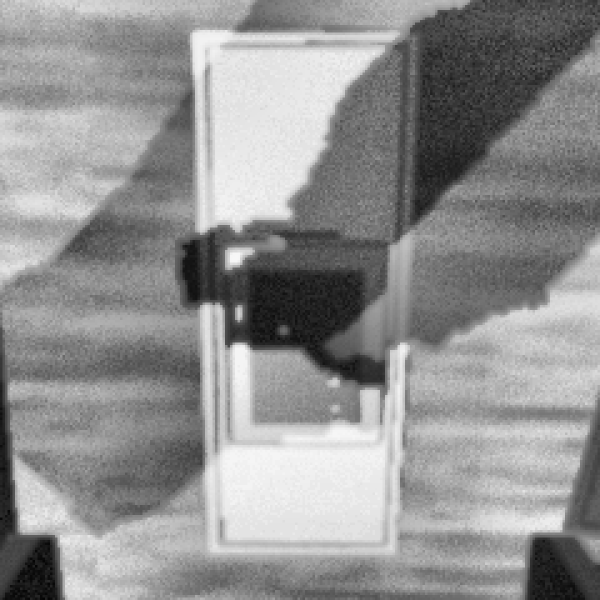

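The contrast crop shows the yellow lid at crop (228..388, 243..441), straight on its mat.

```bash
python3 -m crank '[{"linear":[2.6,48.9,0],"turn":[-0.008,0.008,0.007],"grip":1},{"linear":[2.6,48.9,0],"turn":[0,0,0],"grip":1},{"linear":[2.6,48.9,0],"turn":[0,0,0],"grip":1},{"linear":[2.6,48.9,0],"turn":[0,0,0],"grip":1},{"linear":[2.6,48.9,0],"turn":[0,0,0],"grip":1}]' >/dev/null
python3 -m crank '[{"linear":[2.6,48.9,0],"turn":[0,0,0],"grip":1},{"linear":[2.6,48.9,0],"turn":[0,0,0],"grip":1},{"linear":[0,0,0],"turn":[0,0,0],"grip":1},{"linear":[0,0,0],"turn":[0,0,0],"grip":1}]' >/dev/null
python3 to.py 480 -33 60 0.7
python3 - <<'E'
from bench import vision
from h import *
d=dict(np.load("pics/w10.npz"))
p=np.array([[228,244],[388,242],[384,441],[231,441]])/2.5+[200,40]
w=world(d,p,.045)*1000;print(w.round(1).tolist(),w.mean(0).round(1))
d=vision.read_camera("wrist");np.savez("pics/w11.npz",**d)
for b in blobs(d,"green",.042,up=2,smin=100,amin=20):print(*b)
for b in blobs(d,"green",.003,up=2,smin=100,amin=20):print("mat",*b)
E
```

```text
t 24.2 tcp [475.4 -29.  171. ] phi -179.13 gap 1.004 F [-0.4 -1.   0.1] grip 0.0 q6 -0.23
shift now [ -5.2  -4.6 111. ] turn [ 0.0049 -0.0067  0.0029] shift after turn [ -4.5  -4.1 111. ]
[[460.7, -399.2, 45.0], [458.8, -344.5, 45.0], [531.6, -341.8, 45.0], [533.0, -398.4, 45.0]] [ 496. -371.   45.]
[148. 175.] [ 477.5 -177.6] 188.1 72.8 -7.8
[310. 179.] [477.4 -34.1] 198.2 56.8 0.8
mat [148. 175.] [ 488.4 -198.6] 215.0 83.2 -7.8
mat [310. 179.] [488.3 -34.6] 226.5 64.9 0.8
```

```bash
python3 -m crank '[{"linear":[-1.5,-5,11],"turn":[0.002,-0.003,0.003],"grip":1},{"linear":[0,0,45],"turn":[0,0,0],"grip":1},{"linear":[0,0,45],"turn":[0,0,0],"grip":1},{"linear":[0,0,35],"turn":[0,0,0],"grip":1},{"linear":[0,0,0],"turn":[0,0,0],"grip":1}]' >/dev/null
python3 to.py 477 -34 9 0.8
```

```text
t 24.75 tcp [473.3 -35.5  31.7] phi -179.66 gap 1.004 F [-1.   0.1 -0.2] grip 0.0 q6 -0.24
shift now [-3.9  1.4 22.6] turn [ 0.005  -0.0111 -0.008 ] shift after turn [-3.7  1.4 22.7]
```

```bash
python3 -m crank '[{"linear":[-3,1,5],"turn":[0.004,-0.007,-0.008],"grip":1},{"linear":[0,0,16],"turn":[0,0,0],"grip":1},{"linear":[0,0,0],"turn":[0,0,0],"grip":0.6},{"linear":[0,0,0],"turn":[0,0,0],"grip":0},{"linear":[0,0,0],"turn":[0,0,0],"grip":0}]' |grep -E "tcp|ft_f"
python3 -m crank '[{"linear":[0,0,0],"turn":[0,0,0],"grip":0},{"linear":[0,0,0],"turn":[0,0,0],"grip":0},{"linear":[0,0,0],"turn":[0,0,0],"grip":0},{"linear":[0,0,0],"turn":[0,0,0],"grip":0}]' >/dev/null
python3 to.py 477 -34 9 0.8
python3 -m crank '[{"linear":[0,0,-8],"turn":[0,0,0],"grip":0},{"linear":[0,0,-22],"turn":[0,0,0],"grip":0},{"linear":[0,0,-25],"turn":[0,0,0],"grip":0},{"linear":[0,0,-20],"turn":[0,0,0],"grip":0},{"linear":[0,0,0],"turn":[0,0,0],"grip":0}]' >/dev/null
python3 to.py 488.2 -198 70 -7.75
```

```text
tcp_pos: [0.4818, -0.0341, 0.0167]
ft_force: [-2.5, -1.9, 5.4]
t 25.65 tcp [481.8 -34.1  16.7] phi -179.02 gap 0.667 F [-0.7 -1.2  6.3] grip 65.2 q6 -0.24
shift now [4.9 0.2 7.6] turn [-0.0022  0.0077  0.0031] shift after turn [4.8 0.2 7.7]
t 26.15 tcp [482.3 -33.9  92.9] phi -179.0 gap 0.662 F [ 0.  -1.1 -2.7] grip 65.1 q6 -0.24
shift now [  -2.8 -164.2   23.3] turn [-0.0014  0.0105  0.1527] shift after turn [ -28.  -161.8   22.9]
```

```bash
python3 -m crank '[{"linear":[0,0,0],"turn":[0,0,0.076],"grip":0},{"linear":[0,0,0],"turn":[0,0,0.076],"grip":0},{"linear":[-8,-40.5,0],"turn":[0,0,0],"grip":0},{"linear":[-8,-40.5,0],"turn":[0,0,0],"grip":0},{"linear":[-8,-40.5,0],"turn":[0,0,0],"grip":0}]' >/dev/null
python3 -m crank '[{"linear":[-8,-40.5,0],"turn":[0,0,0],"grip":0},{"linear":[0,0,20],"turn":[0,0,0],"grip":0},{"linear":[0,0,20],"turn":[0,0,0],"grip":0},{"linear":[0,0,0],"turn":[0,0,0],"grip":0},{"linear":[0,0,0],"turn":[0,0,0],"grip":0}]' >/dev/null
python3 to.py 492.7 -198.6 19.7 -7.75
python3 - <<'E'
from bench import vision
from h import *
d=vision.read_camera("wrist");np.savez("pics/w12.npz",**d)
cv2.imwrite("pics/w12.png",d["color"][:,:,::-1])
E
```

```text
t 27.15 tcp [ 489.4 -197.7   49.5] phi 172.29 gap 0.665 F [ 0.1  0.2 -2.4] grip 65.3 q6 -0.39
shift now [-3.3 -0.4 29.8] turn [0.0007 0.0029 0.0007] shift after turn [-3.4 -0.4 29.8]
```

View pics/w12.png

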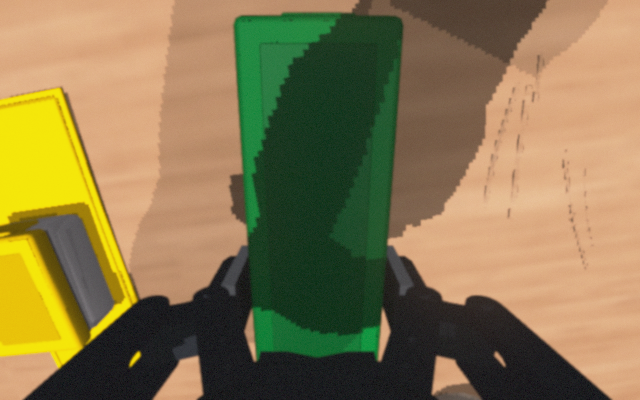

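The wrist view shows the green lid's front edge at row 18, columns 236–402, hiding the green mat beneath it.

```bash
python3 - <<'E'
from h import *
d=dict(np.load("pics/w12.npz"))
a=np.radians(-7.75);u=np.array([np.cos(a),np.sin(a)])
b=world(d,[[236,18],[402,18]],.0748)[:,:2]*1000
print(b.round(1),b.mean(0)+100*u, np.degrees(np.arctan2(b[1,1]-b[0,1],b[1,0]-b[0,0]))-90,np.hypot(*(b[1]-b[0])))
E
```

```text
[[ 385.2 -210.5]
 [ 392.6 -155.7]] [ 487.99210728 -196.58020263] -7.603577317886646 55.29434297880089
```

```bash
python3 -m crank '[{"linear":[0,-1,8],"turn":[0,0,0],"grip":0},{"linear":[0,0,12],"turn":[0,0,0],"grip":0},{"linear":[0,0,6],"turn":[0,0,0],"grip":0},{"linear":[0,0,0],"turn":[0,0,0],"grip":0},{"linear":[0,0,0],"turn":[0,0,0],"grip":0}]' |grep -E "tcp|ft_f"
python3 -m crank '[{"linear":[0,0,1],"turn":[0,0,0],"grip":0},{"linear":[0,0,0.7],"turn":[0,0,0],"grip":0},{"linear":[0,0,0],"turn":[0,0,0],"grip":0}]' |grep -E "tcp|ft_f"
```

```text
tcp_pos: [0.49, -0.1992, 0.0239]
ft_force: [0.4, 0.2, -2.3]
tcp_pos: [0.4904, -0.1995, 0.0226]
ft_force: [0.4, 0.7, -3.3]
```

```bash
python3 -m crank '[{"linear":[0,0,1],"turn":[0,0,0],"grip":0},{"linear":[0,0,0.7],"turn":[0,0,0],"grip":0},{"linear":[0,0,0],"turn":[0,0,0],"grip":0}]' |grep -E "tcp|ft_f"
python3 -m crank '[{"linear":[0,0,0.6],"turn":[0,0,0],"grip":0},{"linear":[0,0,0],"turn":[0,0,0],"grip":0}]' |grep -E "tcp|ft_f"
python3 -m crank '[{"linear":[0,0,0.5],"turn":[0,0,0],"grip":0},{"linear":[0,0,0],"turn":[0,0,0],"grip":0}]' |grep -E "tcp|ft_f"
```

```text
tcp_pos: [0.4902, -0.1994, 0.0206]
ft_force: [0.2, -0.8, -1.7]
tcp_pos: [0.4902, -0.1994, 0.0201]
ft_force: [0.3, 0.6, -2.3]
tcp_pos: [0.4903, -0.1994, 0.0197]
ft_force: [-0.8, 0.6, -1.4]
```

```bash
python3 -m crank '[{"linear":[0,0,0.6],"turn":[0,0,0],"grip":0},{"linear":[0,0,0.4],"turn":[0,0,0],"grip":0},{"linear":[0,0,0],"turn":[0,0,0],"grip":0}]' |grep -E "tcp|ft_f"
python3 -m crank '[{"linear":[0,0,0],"turn":[0,0,0],"grip":0.8},{"linear":[0,0,0],"turn":[0,0,0],"grip":1},{"linear":[0,0,0],"turn":[0,0,0],"grip":1},{"linear":[0,0,0],"turn":[0,0,0],"grip":1}]' >/dev/null
python3 -m crank '[{"linear":[0,0,-20],"turn":[0,0,0],"grip":1},{"linear":[0,0,-45],"turn":[0,0,0],"grip":1},{"linear":[0,0,-45],"turn":[0,0,0],"grip":1},{"linear":[0,0,-50],"turn":[0,0,0],"grip":1},{"linear":[0,0,0],"turn":[0,0,0],"grip":1}]' >/dev/null
python3 -m crank '[{"linear":[0,0,-40],"turn":[0,0,0],"grip":1},{"linear":[0,0,-40],"turn":[0,0,0],"grip":1},{"linear":[0,0,0],"turn":[0,0,0],"grip":1},{"linear":[0,0,0],"turn":[0,0,0],"grip":1}]' >/dev/null
python3 to.py 488 -198 100 -7.75
python3 - <<'E'
from bench import vision
from h import *
d=vision.read_camera("wrist");np.savez("pics/w13.npz",**d)
for z in(.003,.045):
  for b in blobs(d,"green",z,up=2): print(z,*b)
# lid edge profile: rows along the mat's axis and columns across it
im=cv2.GaussianBlur(cv2.cvtColor(d["color"],cv2.COLOR_RGB2GRAY),(3,3),0)
b=[b for b in blobs(d,"green",.003,up=2)][0];cx,cy=map(int,b[0])
e=vision.read_camera("scene")
for i,n in((d,"w"),(e,"s")):
  for c,zz in(("red",.126),("blue",.084),("yellow",.084)):
    pass
print("down centre col",im[cy-110:cy+130:2,cx].tolist())
print("across",im[cy,cx-70:cx+70:2].tolist())
E
```

```text
tcp_pos: [0.4903, -0.1994, 0.0197]
ft_force: [-3.2, 2.2, 8.6]
t 30.3 tcp [ 489.5 -199.4  258.9] phi 172.28 gap 1.003 F [-0.   0.1 -0.4] grip 0.0 q6 -0.39
shift now [  2.7   1.3 158.9] turn [-0.0009  0.0066  0.0005] shift after turn [  1.7   1.2 158.9]
0.003 [318. 135.] [ 492.9 -199.3] 223.3 81.7 -7.6
0.045 [318. 135.] [ 484.6 -198.2] 199.8 73.1 -7.6
down centre col [114, 113, 113, 116, 117, 118, 117, 117, 117, 116, 116, 116, 114, 113, 114, 114, 114, 114, 116, 116, 115, 102, 65, 58, 70, 83, 85, 80, 71, 66, 60, 55, 47, 39, 37, 36, 38, 39, 38, 38, 39, 43, 50, 49, 46, 47, 47, 47, 47, 47, 47, 46, 47, 46, 47, 47, 47, 46, 47, 47, 47, 45, 47, 63, 79, 83, 85, 84, 83, 84, 84, 82, 82, 81, 80, 75, 70, 71, 73, 73, 71, 71, 70, 71, 71, 70, 73, 77, 80, 79, 79, 80, 79, 80, 78, 77, 78, 78, 77, 78, 78, 77, 78, 77, 77, 77, 79, 84, 86, 93, 117, 126, 125, 127, 130, 129, 130, 132, 134, 134]
across [112, 112, 113, 112, 112, 112, 111, 110, 111, 112, 111, 111, 110, 110, 111, 111, 99, 65, 44, 38, 37, 39, 38, 38, 38, 37, 37, 35, 36, 39, 45, 48, 47, 47, 46, 47, 45, 48, 46, 48, 47, 49, 46, 47, 50, 54, 55, 49, 50, 51, 51, 57, 70, 74, 75, 75, 76, 76, 75, 76, 77, 76, 77, 78, 77, 76, 77, 77, 76, 76]
```

Contact and release are done. I move the arm clear and check the ends of every lid against its mat using brightness profiles in world coordinates, with no more pictures to view.

```bash
python3 -m crank '[{"linear":[6,45,0],"turn":[0,0,0],"grip":1},{"linear":[6,45,0],"turn":[0,0,0],"grip":1},{"linear":[6,45,0],"turn":[0,0,0],"grip":1},{"linear":[6,45,0],"turn":[0,0,0],"grip":1},{"linear":[6,45,0],"turn":[0,0,0],"grip":1}]' >/dev/null
python3 -m crank '[{"linear":[0,0,0],"turn":[0,0,0],"grip":1},{"linear":[0,0,0],"turn":[0,0,0],"grip":1}]' | grep tcp
cat > prof.py <<'E'
from bench import vision
from h import *
def pix(d,P):
    return cv2.projectPoints(P.reshape(-1,1,3),cv2.Rodrigues(d["R"])[0],d["t"],d["intrinsics"],d["dist"])[0].reshape(P.shape[:-1]+(2,))
def prof(d,c,ang,z,s,axis,half):
    a=np.radians(ang);u=np.array([np.cos(a),np.sin(a)]);v=np.array([-u[1],u[0]])
    if axis: u,v=v,u
    o=np.linspace(-half,half,31)
    P=np.array(c)+s[:,None,None]*u+o[None,:,None]*v
    P=np.concatenate([P/1000,np.full(P.shape[:2]+(1,),z)],-1)
    p=pix(d,P).astype(np.float32)
    return cv2.remap(d["color"],p[...,0],p[...,1],cv2.INTER_LINEAR).astype(int).mean(1).round().astype(int).tolist()
E
python3 - <<'E'
from prof import *
T=vision.read_camera("top");S=vision.read_camera("scene")
np.savez("pics/tF.npz",**T);np.savez("pics/sF.npz",**S)
W=dict(np.load("pics/w13.npz"))
s=np.r_[np.arange(-116,-88,2.)]
for n,d in(("T",T),("S",S),("W",W)):
    print(n,"near z45",[(int(k),p[1]) for k,p in zip(s,prof(d,(488.2,-197.8),-7.7,.045,s,0,20))])
    print(n,"far  z45",[(int(k),p[1]) for k,p in zip(-s,prof(d,(488.2,-197.8),-7.7,.045,-s,0,20))])
for n,d in(("T",T),("S",S)):
  for c in HUE:
    for b in blobs(d,c,.003):
        if 150<b[2]<260:print(n,c,*b)
E
```

```text
tcp_pos: [0.4887, 0.0287, 0.257]
T near z45 [(-116, 217), (-114, 218), (-112, 220), (-110, 220), (-108, 216), (-106, 199), (-104, 168), (-102, 133), (-100, 122), (-98, 156), (-96, 201), (-94, 222), (-92, 218), (-90, 208)]
T far  z45 [(116, 212), (114, 213), (112, 212), (110, 213), (108, 213), (106, 206), (104, 193), (102, 187), (100, 196), (98, 217), (96, 224), (94, 218), (92, 211), (90, 205)]
S near z45 [(-116, 137), (-114, 130), (-112, 122), (-110, 114), (-108, 108), (-106, 104), (-104, 103), (-102, 115), (-100, 135), (-98, 155), (-96, 168), (-94, 169), (-92, 163), (-90, 155)]
S far  z45 [(116, 204), (114, 203), (112, 202), (110, 201), (108, 200), (106, 199), (104, 196), (102, 191), (100, 185), (98, 177), (96, 172), (94, 167), (92, 159), (90, 151)]
W near z45 [(-116, 101), (-114, 101), (-112, 100), (-110, 100), (-108, 99), (-106, 95), (-104, 84), (-102, 71), (-100, 71), (-98, 87), (-96, 91), (-94, 89), (-92, 82), (-90, 77)]
W far  z45 [(116, 123), (114, 122), (112, 122), (110, 121), (108, 120), (106, 119), (104, 119), (102, 120), (100, 120), (98, 115), (96, 114), (94, 117), (92, 116), (90, 109)]
T red [259. 227.] [474.7 214.1] 216.1 86.8 4.1
T blue [219. 225.] [478.5 347.8] 213.5 82.9 -10.4
T yellow [441. 221.] [ 495.5 -371.4] 215.2 86.7 0.9
T green [387. 223.] [ 489.7 -197.6] 211.9 80.0 -7.7
S red [293. 272.] [473.9 212.6] 216.3 91.0 4.5
S blue [256. 299.] [477.9 347.9] 215.1 82.8 -10.6
S yellow [409. 172.] [ 510.4 -384.6] 189.3 116.8 1.0
S green [383. 207.] [ 487.6 -195.6] 212.3 81.8 -7.4
S green [384. 193.] [ 504.9 -226.7] 219.5 61.9 -8.1
```

The green lid's ends sit at −98 and +99 mm about its mat's centre. The other three boxes are within about 2 mm of theirs and straight, and the gripper is clear.

```bash
python3 -c "
from bench import r
print(r.job_done())"
```

```text
the job is handed in; nothing more can be done
None
```

The job is handed in: all four boxes sit flat and straight on the mats of their own lid colour, within about 2 mm of centre by my camera measurements, and I kept the arm away from the jars and the turquoise box, though I didn't re-measure them at the end.

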